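Bring the mug over the grinding disc and hold it there

TASK

The green mug with the handle needs its foot ground on the flat lap. Carry it over the other things and the splash pan, without it touching the machine or disturbing the other things, and hold it still and upright about 8 mm above the disc, with its whole foot over the band of brown grit, between the steel core and the disc's edge, in front of the spindle (the half away from the water tank). Finish while holding it there in the gripper: I will start the disc before it is let down.

Things in the scene. Friction and masses are not known exactly. Their poses are not given: they have to be found in the camera images.
- mug_mid (a point): centre (on the axis, half-way up) of the mug with a handle: green glaze, brown rim band and runs, bare clay foot. Hollow, 98 mm tall, about 0.3 kg; straight sides 62 mm across from 16 mm above the foot to the rim. z is its axis, up; the handle, 10 mm thick, sticks out along +y to 62 mm from the axis, 25 to 83 mm above the foot. Starts upright, handle any way round, in any of the bat's four places
- mug_foot (a point): the same mug: centre of the underside of its foot (46 mm across), 49 mm below mug_mid, same axes
- disc (a point): flat lap (bench wet grinder): centre of the gritty top face of its level disc, 110 mm above the table; axes as lap. Disc 200 mm across, still; brown grit from 30 to 100 mm from the centre, inside it a bare steel core with washer and nut that stand 14 mm above the grit. Round white splash pan about it, 296 mm across, rim 40 mm above the grit (150 mm above the table)
- lap: the whole flat lap, fixed; origin on the table under the middle of the disc. Square grey housing of 290 mm below the pan. x points to its back, away from its control panel (front, facing roughly the robot), y to its left as seen by the robot, z up. Stands to the robot's left or right, the bat on the other side. Over the front half (x below 0) of the disc nothing is in the way
- tank (a point): middle of the lap's clear water tank (80 mm across, blue cap, from 225 to 318 mm above the table) on a thin post at the lap's back left corner, x = y = +128 mm from the disc's centre
- drip_end (a point): lower end of the thin copper drip tube (part of the lap), x = y = +46 mm from the disc's centre, 52 mm above the grit; from here it rises to the tank's bottom, at most 216 mm above the table
- bat: round plywood bat, 320 mm across and 18 mm thick, fixed, carrying the mug and three other pots in a square of 140 mm pitch about its middle; origin on the table under its centre
- tumbler: blue handleless tumbler, 66 mm across, 95 mm tall, on the bat; origin at its underside. Leave alone
- vase: cream bud vase, 68 mm across, 108 mm tall, on the bat; origin at its underside. Leave alone
- jar: terracotta lidded jar, 68 mm across, 94 mm tall, on the bat; origin at its underside. Leave alone
- wetting_bottle: white plastic bottle with red cap, 54 mm across, 175 mm tall, standing on the table between the bat and the lap; origin at its underside. Leave alone
- test_cup0: small dark green test cup, 44 mm across, 45 mm tall, on the table behind the bottle; origin at its underside. Leave alone
- test_cup1: small light green test cup, 44 mm across, 45 mm tall, on the table behind the bottle; origin at its underside. Leave alone
Not all that is in view belongs to the job. What is shaped like the part that bears mug_mid but purple or yellow is not meant.

How it is judged:
On the way:
1. the mug is lifted off the bat in the gripper (z of mug_foot in the frame of bat above 0.05 m and contact force between mug and the fingers above 0.5 N), for 0.2 s.
At the end, for the whole second after the job is handed in: Held, still, within 0.1 rad of upright, foot 3 to 14 mm above the grit, touching nothing of the lap; foot centre 53 to 77 mm from the disc's centre (whole foot over the grit), in front of the spindle; other loose things within 20 mm of their places and upright within 0.2 rad (z of mug_foot in the frame of disc between 0.003 and 0.014 m and horizontal distance between mug_foot and disc between 0.053 and 0.077 m and x of mug_foot in the frame of lap below 0 m and angle between mug_mid's own z axis and vertical below 0.1 rad and linear speed of mug below 0.02 m/s and angular speed of mug below 0.2 rad/s and contact force between mug and lap below 0.05 N and contact force between mug and the fingers above 0.5 N and distance of each of tumbler, vase, jar, wetting_bottle, test_cup0, test_cup1 from where it was at the start of the episode below 0.02 m and angle between each of tumbler, vase, jar, wetting_bottle, test_cup0, test_cup1's own z axis and vertical below 0.2 rad); the arm keeps its last pose, push and grip.
It fails at once if the mug touches the lap (disc, pan, tank or drip tube) (contact force between mug and lap above 0.5 N).
It fails at once if another thing is knocked over or pushed away (distance of any of tumbler, vase, jar, wetting_bottle, test_cup0, test_cup1 from where it was at the start of the episode above 0.03 m or angle between any of tumbler, vase, jar, wetting_bottle, test_cup0, test_cup1's own z axis and vertical above 0.3 rad).
It also fails if it takes over 40 s, if anything falls off the work surface, if the arm or the gripper's body presses on something with over 40 N, if the wrist force passes 120 N, or if a joint passes its speed limit or range.

ROBOT

A 6-joint arm with a two-finger parallel gripper is mounted at the origin on the work surface. World frame = base frame: x ahead of the robot, y to its left, z up, the work surface at z = 0. Lengths are in m, angles in rad, forces in N, time in s.
With the tool pointing down it reaches from about 0.325 to 0.775 m from the base axis. Payload 5.5 kg.
Tool frame: the origin (TCP) lies midway between the tips of the shut fingers; the grasp point (between the pads) lies 19 mm behind it; z points along the fingers, y is the line along which they close (so a half turn about z gives the same grasp; the last joint's range is limited). The gripper opens to 88 mm and grips with 3 to 60 N. Pads are 20 mm wide; open, the fingers measure 115 mm over their backs; the gripper's body (75 mm by 178 mm) begins 61 mm behind the grasp point.
Start: joints at [-1.397, 0.091, 1.231, -0, 1.82, -0.057], TCP at [0.137, -0.584, 0.2] pointing down, gripper open.
Joint ranges: [-2.87, 2.87], [-0.86, 2.18], [0.17, 2.46], [-1.51, 4.65], [0.06, 2.69], [-2.65, 2.65]. Speed limits (rad/s): [2.57, 2.57, 3.01, 3.14, 3.14, 3.14].

INTERFACE

Orientations are given as a 3x3 rotation matrix whose columns are the frame's x, y, z axes.
In Python, from workcell import monitor, viewer, order gives the robot as it stands.
- The arm moves only by the tool move_arm, never from a script. Its argument "increments" is a list that holds one entry, the list of rows, each a list of 7 numbers: the turn, a rotation vector about the tool's x, y, z in degrees, then the shift along the tool's x, y, z in mm, then the opening in per cent of the stroke, from 0 (shut) to 100 (fully open). In form: [[[rx, ry, rz, x, y, z, grip], ...]]. A call has exactly 5 rows; each row shifts and turns the commanded pose from where the row before left it, along the tool's axes as they then stand; what a row does not reach is not made up. A row lasts 1/8 s, in which the tool goes at most 62.5 mm and 10.7 degrees, less where a joint would pass 70% of its speed; a pose out of reach is approached as far as the arm can. A call with a gripper value outside its range is refused whole. The fingers move at their own pace and stop on an object; the grip force is fixed at half the most. Time passes only in rows, so rows that do not move let the fingers close, or fill a call up. It gives the time, the measured TCP pose, the force, the opening and the grip force at its end, in the units of the state.
- monitor.observe(): the state, without advancing time (a new reading comes with each control period).
- viewer.capture(name): name is "scene" or "side" or "wrist"; returns a dict with "frame" (420x560x3 uint8, red, green, blue), "fx", "fy", "cx", "cy" (pixels), "R" (3x3) and "t" (3): a world point X has camera coordinates R X + t; the wrist camera has in their place "tool_from_camera" (4x4, takes a point from camera to tool coordinates, whose origin is the TCP and whose axes are the flange's). Camera axes: x right, y down, z forward; pixel columns grow to the right and rows downward; lengths in m; the calibration is good to about 2 mm. A picture is of the moment at which its call begins: read the wrist's pose just before it. There is no depth.
- order.job_done(): hands the job in; it is judged then, once.
The state is a dict: "t": time; "joints": joint angles; "qvel": joint speeds; "joint_efforts": joint torques, N m; "eef_pos": TCP position; "orientation": TCP orientation; "contact_force": force on the tool from outside, world axes, zero at the start; "torque": the same for the moment, N m; "finger_gap": finger opening in m; "finger_force": force on a finger pad.
Only numpy, scipy, OpenCV 4.12 (cv2) and the standard library are available. Lean on these libraries where they do the work, as an engineer would, in place of code of your own. Each camera call takes 0.05 s, during which the arm holds its last target. There are 200 camera calls.

## Working session

There is one attempt and no reset: what is moved stays moved. The work goes in short steps, Python scripts to look and compute and a tool call to move; the robot and the scene stay as the last step left them, time stands still between calls to the robot, and variables do not carry over. Pictures are saved under pics/ and viewed, at most 10 in all, crops included, and the job is handed in when it is done.

Besides the shell and the picture viewer there is one more tool, called after "Call:" as name(argument=value, ...) on one line, values as JSON. move_arm: Moves the arm, as the interface text tells. Its arguments: {"type":"object","properties":{"increments":{"type":"array","items":{"type":"array","items":{"type":"array","items":{"type":"number"}}}}},"required":["increments"]}

```bash
mkdir -p pics; ls
python3 - <<'E'
from workcell import monitor, viewer, order
import cv2,pickle
s=monitor.observe(); print({k:s[k] for k in('t','eef_pos','orientation','finger_gap','contact_force')})
d={}
for n in('scene','side','wrist'):
    c=viewer.capture(n); d[n]=c
    cv2.imwrite(f'pics/{n}0.png',c['frame'][:,:,::-1])
    print(n,{k:v for k,v in c.items() if k!='frame'})
d['state']=s
pickle.dump(d,open('v0.pkl','wb'))
E
```

```text
pics
{'t': 0.0, 'eef_pos': array([ 0.13719721, -0.58376376,  0.19853259]), 'orientation': array([[ 9.73482836e-01,  2.28759865e-01, -3.04475561e-04],
       [ 2.28760028e-01, -9.73481030e-01,  1.87996338e-03],
       [ 1.33658985e-04, -1.89976392e-03, -9.99998187e-01]]), 'finger_gap': 0.0875426121024268, 'contact_force': array([ 1.48828393,  0.03112217, -0.0608797 ])}
scene {'fx': 394.87512087953957, 'fy': 394.87512087953957, 'cx': 283.553215806574, 'cy': 209.41339222352573, 'R': array([[-0.23504208,  0.97190403,  0.01256068],
       [ 0.52155468,  0.13701478, -0.84214468],
       [-0.82020481, -0.19138836, -0.53910534]]), 't': array([-0.00402655, -0.12962339,  1.65488284])}
side {'fx': 454.57629755274746, 'fy': 454.57629755274746, 'cx': 275.0342808116477, 'cy': 211.99526514175187, 'R': array([[-0.93925195, -0.34262126,  0.02040702],
       [-0.21379876,  0.53751745, -0.81569914],
       [ 0.26850674, -0.77051   , -0.57811631]]), 't': array([0.54659186, 0.19736693, 1.4208975 ])}
wrist {'fx': 342.5532858408235, 'fy': 342.5532858408235, 'cx': 277.0479010975897, 'cy': 210.95139848053515, 'tool_from_camera': array([[ 6.28190862e-04, -9.59288994e-01, -2.82425621e-01,
         7.81909493e-02],
       [ 9.99999785e-01,  5.50146266e-04,  3.55638659e-04,
        -2.30404062e-04],
       [-1.85784851e-04, -2.82425784e-01,  9.59289134e-01,
        -1.84373827e-01],
       [ 0.00000000e+00,  0.00000000e+00,  0.00000000e+00,
         1.00000000e+00]])}
```

View pics/scene0.png

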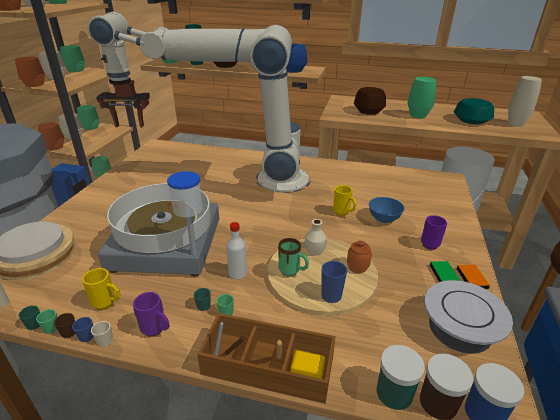

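View pics/side0.png

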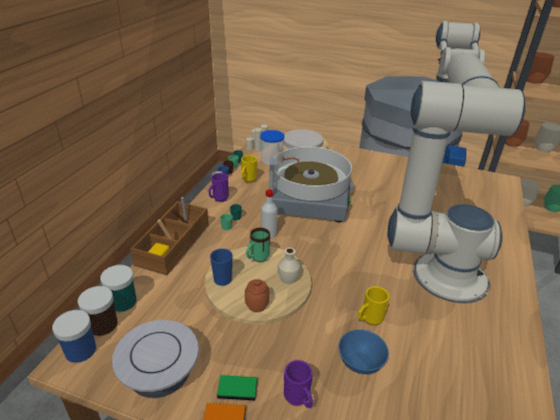

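The scene picture shows the mug-shaped candidates: green (290,258) on the bat, yellow (343,200) and (98,288), purple (433,232) and (150,313). I choose the green one on the bat; in the side picture it is at (260,245). The lap's spindle is at (161,217) in scene and (311,174) in side. Next I check with close crops.

Run:
```python
import pickle,cv2,numpy as np
d=pickle.load(open('v0.pkl','rb'))
def crop(n,u0,v0,w,h,f):
    im=cv2.resize(d[n]['frame'][v0:v0+h,u0:u0+w,::-1],None,fx=f,fy=f,interpolation=cv2.INTER_CUBIC)
    for u in range(-(-u0//10)*10,u0+w,10):
        cv2.line(im,(int((u-u0+.5)*f),0),(int((u-u0+.5)*f),6 if u%50 else 14),(0,0,255),1)
    for v in range(-(-v0//10)*10,v0+h,10):
        cv2.line(im,(0,int((v-v0+.5)*f)),(6 if v%50 else 14,int((v-v0+.5)*f)),(0,0,255),1)
    return im
cv2.imwrite('pics/c1.png',np.hstack([crop('scene',265,210,50,75,8),crop('side',235,210,50,75,8)]))
cv2.imwrite('pics/c2.png',np.vstack([crop('scene',95,165,135,75,4*1)[:, :540],crop('side',255,120,135,75,4)]))
```

```text
(no output)
```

View pics/c1.png

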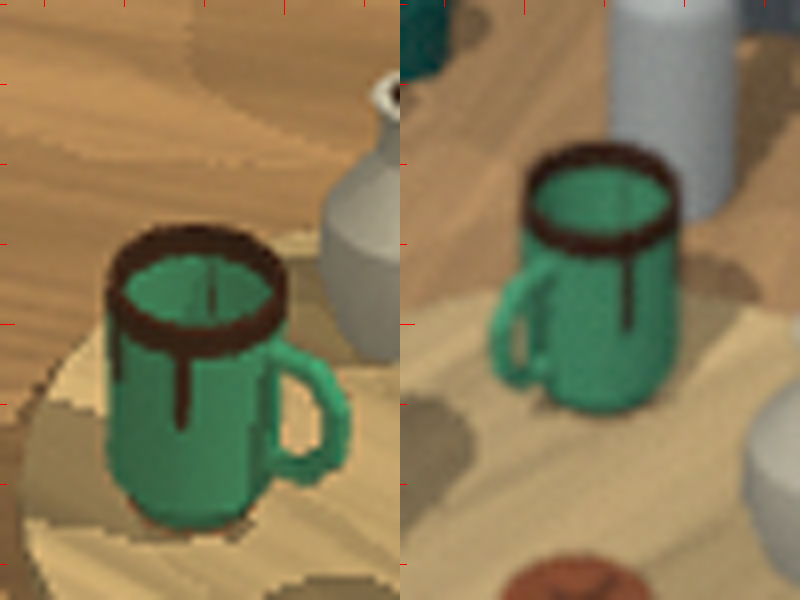

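View pics/c2.png

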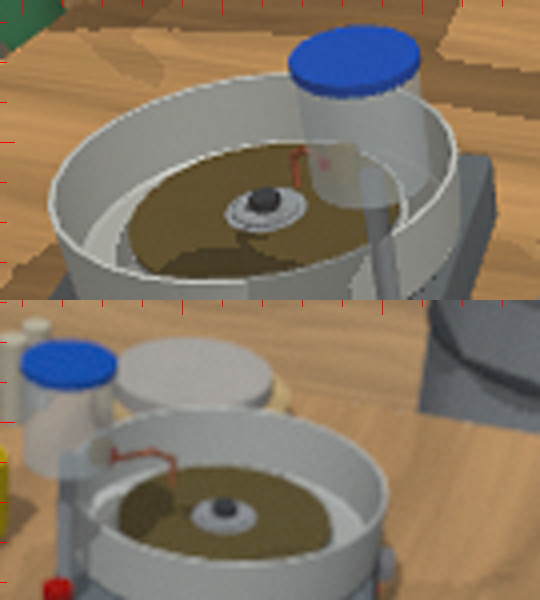

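Crop 1 confirms a green mug with brown rim band. In scene the rim spans u 278–301 with the handle tip at (308,262); in side it spans u 250–270 with the handle tip at (246,252). Crop 2 shows the nut at scene (160.5,214.5) and side (311,171.5), and the tank cap centre at scene (183,179.5) and side (272,135.5).

```bash
cat > h.py <<'E'
import pickle,numpy as np
from scipy.optimize import least_squares
d=pickle.load(open('v0.pkl','rb'))
A=np.linspace(0,2*np.pi,180)
def proj(n,X):
    c=d[n];p=np.atleast_2d(X)@c['R'].T+c['t']
    return np.c_[c['fx']*p[:,0]/p[:,2]+c['cx'],c['fy']*p[:,1]/p[:,2]+c['cy']]
def ring(c,r,z): return np.c_[c[0]+r*np.cos(A),c[1]+r*np.sin(A),np.full(180,z)]
def tri(ps,pd):
    f=lambda X:np.r_[proj('scene',X)[0]-ps,proj('side',X)[0]-pd]
    s=least_squares(f,[.5,0,.1]);return s.x,s.fun
E
python3 - <<'E'
from h import *
S=lambda x,y:np.array([265+x/8-.5,210+y/8-.5]); D=lambda x,y:np.array([235+x/8-.5,210+y/8-.5])
def mug(p):
    o=[]
    for n,f,l,r,t,b in(('scene',S,106,288,225,530),('side',D,122,281,141,414)):
        q=proj(n,ring(p,.031,p[2]+.098));g=proj(n,ring(p,.023,p[2]))
        o+=[q[:,0].min()-f(l,0)[0],q[:,0].max()-f(r,0)[0],q[:,1].min()-f(0,t)[1],g[:,1].max()-f(0,b)[1]]
    B=np.linspace(-1.5,1.5,40)
    rr=.031+.026*np.cos(B); H=np.c_[p[0]+rr*np.cos(p[3]),p[1]+rr*np.sin(p[3]),p[2]+.054+.024*np.sin(B)]
    px=.005*395/1.35
    o+=[proj('scene',H)[:,0].max()+1.6-S(350,0)[0],proj('side',H)[:,0].min()-1.6-D(90,0)[0]]
    return o
for a0 in(0,1.5,3,-1.5):
    s=least_squares(mug,[.6,0,.02,a0],x_scale=[.01,.01,.01,.1]);print('mug foot,handle dir',s.x.round(4),np.degrees(s.x[3]),'res',s.fun.round(1))
S=lambda x,y:np.array([95+x/4-.5,165+y/4-.5]); D=lambda x,y:np.array([255+x/4-.5,120+y/4-.5])
nut=tri(S(264,190),D(225,202));cap=tri(S(354,60),D(69,64));drip=tri(S(297,187),D(174,185))
for k in(nut,cap,drip):print(k[0].round(4),k[1].round(1))
v=cap[0]-nut[0];print('lap yaw',np.degrees(np.arctan2(v[1],v[0]))-45,np.hypot(*v[:2]))
def pan(p):
    o=[]
    for n,f,l,r,t in(('scene',S,49,458,73),('side',D,75,388,106)):
        q=proj(n,ring(p,.148,p[2]));o+=[q[:,0].min()-f(l,0)[0],q[:,0].max()-f(r,0)[0],q[:,1].min()-f(0,t)[1]]
    return o
s=least_squares(pan,[.5,-.4,.15]);print('pan rim',s.x.round(4),s.fun.round(1))
for n,a,b in(('vase',(316,223),(289,252)),('bottle cap',(235,226),(269,193)),('jar lid',(359,243),(257,283)),('tumbler',(334,268),(222,256))):
    print(n,tri(np.array(a),np.array(b))[0].round(3))
E
```

```text
mug foot,handle dir [0.5771 0.1579 0.0189 1.2525] 71.76115191967139 res [ 0.1 -0.2 -0.6  0.4 -0.4  0.1 -0.5  0.8 -0.2  0.1]
mug foot,handle dir [0.5771 0.1579 0.0189 1.2525] 71.76115640818931 res [ 0.1 -0.2 -0.6  0.4 -0.4  0.1 -0.5  0.8 -0.2  0.1]
mug foot,handle dir [0.5771 0.1579 0.0189 1.2525] 71.76115734313214 res [ 0.1 -0.2 -0.6  0.4 -0.4  0.1 -0.5  0.8 -0.2  0.1]
mug foot,handle dir [0.5771 0.1579 0.0189 1.2525] 71.76115640399858 res [ 0.1 -0.2 -0.6  0.4 -0.4  0.1 -0.5  0.8 -0.2  0.1]
[ 0.5353 -0.2512  0.1272] [ 0.   0.1  0.  -0.1]
[ 0.6382 -0.1031  0.3134] [-0.1 -0.2 -0.1  0.2]
[ 0.5714 -0.2004  0.1622] [-0.2 -0.3 -0.2  0.4]
lap yaw 10.212937798267298 0.18030886947543273
pan rim [ 0.5322 -0.2543  0.1462] [-0.3 -0.  -0.4 -1.2  1.1  0.7]
vase [0.464 0.214 0.12 ]
bottle cap [0.602 0.012 0.168]
jar lid [0.509 0.346 0.103]
tumbler [0.64  0.291 0.111]
```

Call:
move_arm(increments=[[[0, 0, -10, 0, 0, -32, 100], [0, 0, -10, 0, 0, -32, 100], [0, 0, -10, 0, 0, -32, 100], [0, 0, -10, 0, 0, -32, 100], [0, 0, -10, 0, 0, -32, 100]]])

```text
t: 0.78
eef_pos: [0.1373, -0.584, 0.3603]
orientation: [[0.445, 0.895, -0.0], [0.895, -0.445, 0.001], [0.0, -0.0, -1.0]]
contact_force: [-0.2, -0.4, 0.2]
finger_gap: 0.0876
finger_force: 0.0
```

```bash
cat > go.py <<'E'
import sys,numpy as np
from workcell import monitor
def go(x,y,z,yaw):
    s=monitor.observe();R=np.array(s['orientation']);p=np.array(s['eef_pos'])
    print('t',s['t'],'pos',p.round(4),'tool y yaw',np.degrees(np.arctan2(R[1,1],R[0,1])).round(2),'tilt',R[:,2].round(4),'gap',s['finger_gap'],'q',np.round(s['joints'],2))
    a=np.radians(yaw);Y=np.array([np.cos(a),np.sin(a),0]);Z=np.array([0,0,-1]);T=np.c_[np.cross(Y,Z),Y,Z]
    from scipy.spatial.transform import Rotation as Q
    print('rotvec deg',np.degrees(Q.from_matrix(R.T@T).as_rotvec()).round(2),'shift mm now-axes',(R.T@(np.array([x,y,z])-p)*1e3).round(1),'target-axes',(T.T@(np.array([x,y,z])-p)*1e3).round(1))
if __name__=='__main__': go(*map(float,sys.argv[1:]))
E
python3 go.py 0.545 0.07 0.36 -18
```

```text
t 0.775 pos [ 0.1373 -0.584   0.3603] tool y yaw -26.44 tilt [-1.e-04  5.e-04 -1.e+00] gap 0.08762642417024677 q [-1.4   0.2   0.82  0.    2.12 -0.94]
rotvec deg [-0.01 -0.03 -8.44] shift mm now-axes [7.671e+02 7.390e+01 6.000e-01] target-axes [7.480e+02 1.857e+02 3.000e-01]
```

Call:
move_arm(increments=[[[0, 0, -8.5, 0, 0, 0, 100], [0, 0, 0, 45, 10, 0, 100], [0, 0, 0, 50, 11, 0, 100], [0, 0, 0, 50, 11, 0, 100], [0, 0, 0, 50, 11, 0, 100]]])

```text
t: 1.4
eef_pos: [0.2398, -0.4109, 0.3593]
orientation: [[0.314, 0.949, -0.0], [0.949, -0.314, 0.0], [0.0, -0.0, -1.0]]
contact_force: [-0.1, 0.3, 0.1]
finger_gap: 0.0878
finger_force: 0.0
```

Call:
move_arm(increments=[[[0, 0, 0, 54, 12, 0, 100], [0, 0, 0, 54, 12, 0, 100], [0, 0, 0, 54, 12, 0, 100], [0, 0, 0, 54, 12, 0, 100], [0, 0, 0, 54, 12, 0, 100]]])

```text
t: 2.02
eef_pos: [0.3814, -0.1732, 0.3595]
orientation: [[0.314, 0.949, 0.0], [0.949, -0.314, -0.0], [-0.0, 0.0, -1.0]]
contact_force: [0.7, -1.0, 0.1]
finger_gap: 0.0879
finger_force: 0.0
```

Call:
move_arm(increments=[[[0, 0, 0, 54, 12, 0, 100], [0, 0, 0, 54, 12, 0, 100], [0, 0, 0, 54, 12, 0, 100], [0, 0, 0, 54, 12, 0, 100], [0, 0, 0, 54, 12, 0, 100]]])

```text
t: 2.65
eef_pos: [0.5231, 0.0645, 0.3594]
orientation: [[0.313, 0.95, -0.0], [0.95, -0.313, -0.0], [-0.0, -0.0, -1.0]]
contact_force: [0.2, -0.5, -0.5]
finger_gap: 0.0876
finger_force: 0.0
```

Run:
```python
from go import *
from workcell import viewer
import cv2,pickle
go(.577,.158,.3,-18)
s=monitor.observe();c=viewer.capture('wrist');c['p']=s['eef_pos'];c['Rt']=s['orientation']
pickle.dump(c,open('w1.pkl','wb'));cv2.imwrite('pics/w1.png',c['frame'][:,:,::-1])
T=np.eye(4);T[:3,:3]=c['Rt'];T[:3,3]=c['p'];T=T@c['tool_from_camera'];
def pj(X):
    q=(np.array(X)-T[:3,3])@T[:3,:3];return [round(c['fx']*q[0]/q[2]+c['cx'],1),round(c['fy']*q[1]/q[2]+c['cy'],1)]
print('rim centre',pj([.577,.158,.117]),'foot',pj([.577,.158,.019]))
```

```text
t 2.65 pos [0.5231 0.0645 0.3594] tool y yaw -18.27 tilt [-1.e-04 -1.e-04 -1.e+00] gap 0.08757695107551035 q [ 0.06 -0.01  1.04 -0.    2.11  0.38]
rotvec deg [-0.    0.01 -0.27] shift mm now-axes [105.7  21.8  59.4] target-axes [105.6  22.3  59.4]
rim centre [np.float64(295.3), np.float64(85.5)] foot [np.float64(291.9), np.float64(90.1)]
```

View pics/w1.png

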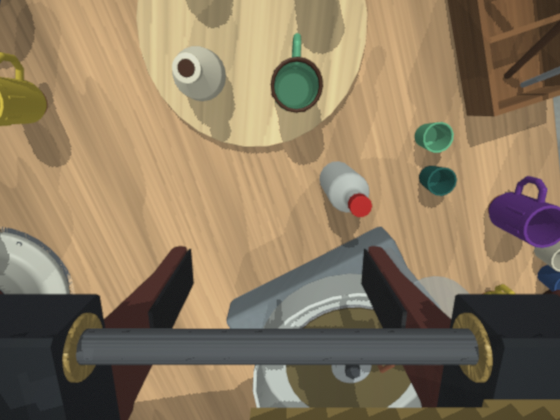

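The wrist picture shows the mug rim centred at (297,84), 2 px from my prediction, with its handle straight up at (297,37). So the handle lies along tool x, clear of the fingers. Moving over the mug and descending.

Call:
move_arm(increments=[[[0, 0, 0, 53, 12, 0, 100], [0, 0, 0, 54, 12, 0, 100], [0, 0, 0, 0, 0, 50, 100], [0, 0, 0, 0, 0, 50, 100], [0, 0, 0, 0, 0, 40, 100]]])

```text
t: 3.32
eef_pos: [0.5784, 0.1569, 0.2164]
orientation: [[0.313, 0.95, -0.003], [0.95, -0.313, -0.001], [-0.001, -0.002, -1.0]]
contact_force: [0.8, 0.3, 0.7]
finger_gap: 0.0879
finger_force: 0.0
```

Run:
```python
from go import *
from workcell import viewer
import cv2
go(.579,.158,.066,-18)
s=monitor.observe();c=viewer.capture('wrist');cv2.imwrite('pics/w2.png',c['frame'][:,:,::-1])
T=np.eye(4);T[:3,:3]=s['orientation'];T[:3,3]=s['eef_pos'];T=T@c['tool_from_camera']
def pj(X):
    q=(np.array(X)-T[:3,3])@T[:3,:3];return [round(float(c['fx']*q[0]/q[2]+c['cx']),1),round(float(c['fy']*q[1]/q[2]+c['cy']),1)]
p=s['eef_pos'];print('rim centre if under tcp',pj([p[0],p[1],.117]))
a=np.linspace(0,2*np.pi,9)[:-1];print([pj([p[0]+.031*np.cos(t),p[1]+.031*np.sin(t),.117]) for t in a])
```

```text
t 3.325 pos [0.5784 0.1569 0.2164] tool y yaw -18.25 tilt [-2.8e-03 -6.0e-04 -1.0e+00] gap 0.0879112763313114 q [ 0.21  0.1   1.2  -0.    1.85  0.53]
rotvec deg [-0.14  0.08 -0.25] shift mm now-axes [  1.5   0.6 150.4] target-axes [  1.3   0.3 150.4]
rim centre if under tcp [276.7, 204.6]
[[311.3, 193.7], [293.4, 172.7], [265.1, 170.6], [244.1, 188.7], [242.8, 215.4], [260.9, 234.8], [287.7, 236.8], [308.5, 220.1]]
```

View pics/w2.png

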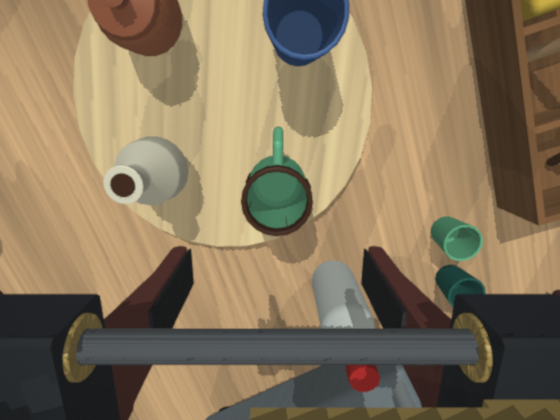

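The rim is centred at (277,200), so about 3 mm further along tool x. Descending to grasp.

Call:
move_arm(increments=[[[0, 0, 0, 3, 0, 30, 100], [0, 0, 0, 0, 0, 40, 100], [0, 0, 0, 0, 0, 40, 100], [0, 0, 0, 0, 0, 30, 100], [0, 0, 0, 0, 0, 10, 100]]])

```text
t: 4.0
eef_pos: [0.5789, 0.1594, 0.0679]
orientation: [[0.314, 0.95, -0.003], [0.95, -0.314, -0.001], [-0.002, -0.003, -1.0]]
contact_force: [0.8, -0.1, -0.1]
finger_gap: 0.088
finger_force: 0.0
```

Call:
move_arm(increments=[[[0, 0, 0, 0, 0, 0, 100], [0, 0, 0, 0, 0, 0, 55], [0, 0, 0, 0, 0, 0, 55], [0, 0, 0, 0, 0, 0, 55], [0, 0, 0, 0, 0, 0, 55]]])

```text
t: 4.62
eef_pos: [0.5801, 0.1598, 0.0706]
orientation: [[0.314, 0.95, 0.001], [0.95, -0.314, 0.0], [0.001, 0.001, -1.0]]
contact_force: [-1.1, 0.8, 3.1]
finger_gap: 0.0607
finger_force: 30.0
```

Call:
move_arm(increments=[[[0, 0, 0, 0, 0, 0, 55], [0, 0, 0, 0, 0, 0, 55], [0, 0, 0, 0, 0, 0, 55], [0, 0, 0, 0, 0, 0, 55], [0, 0, 0, 0, 0, 0, 55]]])

```text
t: 5.25
eef_pos: [0.5801, 0.1598, 0.0706]
orientation: [[0.314, 0.95, 0.001], [0.95, -0.314, 0.0], [0.001, 0.001, -1.0]]
contact_force: [-2.7, 1.1, 5.0]
finger_gap: 0.0612
finger_force: 30.0
```

Call:
move_arm(increments=[[[0, 0, 0, 0, 0, -10, 40], [0, 0, 0, 0, 0, -25, 40], [0, 0, 0, 0, 0, -35, 40], [0, 0, 0, 0, 0, -35, 40], [0, 0, 0, 0, 0, -35, 40]]])

```text
t: 5.88
eef_pos: [0.5795, 0.1594, 0.2098]
orientation: [[0.314, 0.95, -0.002], [0.95, -0.314, -0.001], [-0.001, -0.001, -1.0]]
contact_force: [0.1, 0.5, -3.4]
finger_gap: 0.061
finger_force: 30.0
```

Call:
move_arm(increments=[[[0, 0, 0, 0, 0, -35, 40], [0, 0, 0, 0, 0, -35, 40], [0, 0, 0, 0, 0, -30, 40], [0, 0, 0, 0, 0, -20, 40], [0, 0, 0, 0, 0, 0, 40]]])

```text
t: 6.5
eef_pos: [0.5802, 0.1596, 0.3309]
orientation: [[0.314, 0.95, 0.002], [0.95, -0.314, 0.0], [0.001, 0.002, -1.0]]
contact_force: [0.6, 0.5, -3.0]
finger_gap: 0.0607
finger_force: 30.0
```

```bash
python3 go.py .470 -.2645 .33 -18.3
```

```text
t 6.5 pos [0.5802 0.1596 0.3309] tool y yaw -18.29 tilt [ 2.2e-03  4.0e-04 -1.0e+00] gap 0.06068068947842833 q [ 0.21  0.17  0.91 -0.    2.06  0.53]
rotvec deg [ 0.11 -0.06  0.01] shift mm now-axes [-437.3   28.4    0.5] target-axes [-437.3   28.5    0.9]
```

Call:
move_arm(increments=[[[0, 0, 0, -25, -3, 0, 40], [0, 0, 0, -35, -5, 0, 40], [0, 0, 0, -40, -5, 0, 40], [0, 0, 0, -40, -4, 0, 40], [0, 0, 0, -40, -3, 0, 40]]])

```text
t: 7.12
eef_pos: [0.5034, -0.0061, 0.3276]
orientation: [[0.313, 0.95, -0.003], [0.95, -0.313, 0.0], [-0.001, -0.003, -1.0]]
contact_force: [1.7, -0.6, -3.6]
finger_gap: 0.0606
finger_force: 30.0
```

Call:
move_arm(increments=[[[0, 0, 0, -40, 0, 0, 40], [0, 0, 0, -40, 5, 0, 40], [0, 0, 0, -40, 8, 0, 40], [0, 0, 0, -40, 10, 0, 40], [0, 0, 0, -35, 10, 0, 40]]])

```text
t: 7.75
eef_pos: [0.4739, -0.2019, 0.3276]
orientation: [[0.314, 0.949, -0.003], [0.949, -0.314, 0.001], [0.0, -0.003, -1.0]]
contact_force: [0.2, 0.9, -3.2]
finger_gap: 0.061
finger_force: 30.0
```

Call:
move_arm(increments=[[[0, 0, 0, -30, 8, 0, 40], [0, 0, 0, -20, 5, 0, 40], [0, 0, 0, -12, 2.5, 0, 40], [0, 0, 0, 0, 0, 0, 40], [0, 0, 0, 0, 0, 0, 40]]])

```text
t: 8.38
eef_pos: [0.47, -0.2635, 0.3298]
orientation: [[0.313, 0.95, 0.0], [0.95, -0.313, 0.0], [0.0, 0.0, -1.0]]
contact_force: [-0.2, 0.1, -2.1]
finger_gap: 0.0609
finger_force: 30.0
```

Run:
```python
from go import *
from workcell import viewer
import cv2
import h
go(.470,-.2645,.1706,-18.3)
s=monitor.observe();c=viewer.capture('wrist')
a=viewer.capture('scene')['frame'];b=viewer.capture('side')['frame']
f=lambda im,u,v,w,hh,k:cv2.resize(im[v:v+hh,u:u+w,::-1],None,fx=k,fy=k,interpolation=cv2.INTER_CUBIC)
sc=f(a,90,120,160,150,2.5);sd=f(b,240,80,160,150,2.5)
w=c['frame'][:,:,::-1].copy()
T=np.eye(4);T[:3,:3]=s['orientation'];T[:3,3]=s['eef_pos'];T=T@c['tool_from_camera']
def pj(X):
    q=(np.array(X)-T[:3,3])@T[:3,:3];return np.c_[c['fx']*q[:,0]/q[:,2]+c['cx'],c['fy']*q[:,1]/q[:,2]+c['cy']]
for r,z in((.1,.11),(.03,.11),(.148,.15)): cv2.polylines(w,[pj(h.ring((.534,-.253),r,z)).astype(np.int32)],True,(0,0,255),1)
cv2.imwrite('pics/p1.png',np.vstack([np.hstack([sc,sd])[:290*1],cv2.copyMakeBorder(cv2.resize(w,(400,300)),0,0,0,400,0)]))
```

```text
t 8.375 pos [ 0.47   -0.2635  0.3298] tool y yaw -18.22 tilt [ 3.e-04  2.e-04 -1.e+00] gap 0.0609210232161322 q [-0.57 -0.01  1.1   0.    2.05 -0.26]
rotvec deg [ 0.01 -0.02  0.08] shift mm now-axes [ -1.    0.2 159.2] target-axes [ -1.    0.3 159.2]
```

View pics/p1.png

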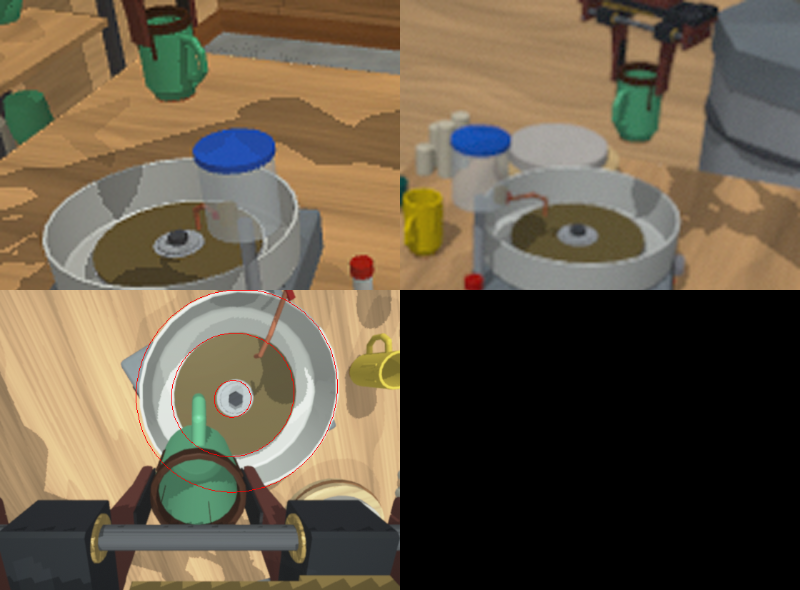

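The picture shows the held mug upright at crops (170,60) in scene and (637,105) in side. The overlaid disc and core circles (wrist, centred (235,398)) fit the image within about 1–2 px, so the target holds. Lowering.

Call:
move_arm(increments=[[[0, 0, 0, -1, 0, 20, 40], [0, 0, 0, 0, 0, 30, 40], [0, 0, 0, 0, 0, 30, 40], [0, 0, 0, 0, 0, 25, 40], [0, 0, 0, 0, 0, 15, 40]]])

```text
t: 9.15
eef_pos: [0.4693, -0.2645, 0.2082]
orientation: [[0.313, 0.95, -0.001], [0.95, -0.313, 0.001], [0.0, -0.001, -1.0]]
contact_force: [0.7, 0.1, -2.9]
finger_gap: 0.0607
finger_force: 30.0
```

Call:
move_arm(increments=[[[0, 0, 0, 0, 0, 12, 40], [0, 0, 0, 0, 0, 10, 40], [0, 0, 0, 0, 0, 6, 40], [0, 0, 0, 0, 0, 0, 40], [0, 0, 0, 0, 0, 0, 40]]])

```text
t: 9.78
eef_pos: [0.4697, -0.2653, 0.1823]
orientation: [[0.314, 0.95, 0.001], [0.95, -0.314, -0.0], [-0.0, 0.001, -1.0]]
contact_force: [0.3, 0.7, -3.0]
finger_gap: 0.0607
finger_force: 30.0
```

Run:
```python
from go import *
from workcell import viewer
import cv2,h
go(.470,-.2645,.1706,-18.3)
p=np.array(monitor.observe()['eef_pos'])
ims=[]
for n,u,v in(('scene',100,120),('side',255,80)):
    im=viewer.capture(n)['frame'][v:v+120,u:u+130,::-1];k=3
    im=cv2.resize(im,None,fx=k,fy=k,interpolation=cv2.INTER_CUBIC)
    F=p[2]-.0526
    for r,z,col in((.031,F+.098,(0,0,255)),(.023,F,(255,0,255))):
        q=(h.proj(n,h.ring(p,r,z))-[u-.5,v-.5])*k;cv2.polylines(im,[q.astype(np.int32)],True,col,1)
    ims.append(im)
cv2.imwrite('pics/p2.png',np.hstack(ims))
```

```text
t 9.775 pos [ 0.4697 -0.2653  0.1823] tool y yaw -18.28 tilt [ 8.e-04 -5.e-04 -1.e+00] gap 0.06067478733404423 q [-0.58 -0.08  1.43  0.    1.79 -0.26]
rotvec deg [0.05 0.01 0.02] shift mm now-axes [ 0.9 -0.  11.7] target-axes [ 0.9  0.  11.7]
```

View pics/p2.png

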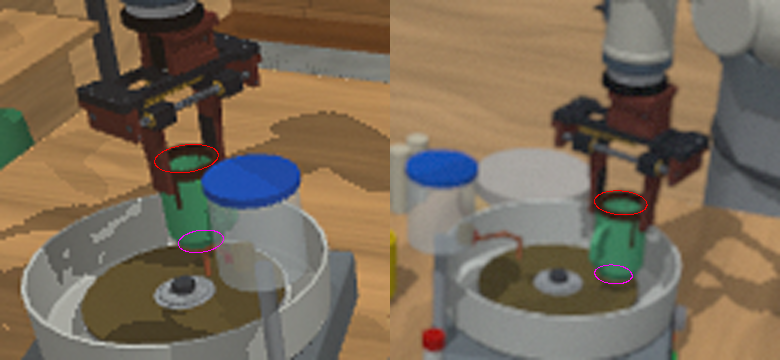

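The overlaid rim and foot rings (scene crop (187,158)/(201,241), side crop (620,203)/(613,274)) sit on the mug, so it is upright and hasn't slipped. Final 12 mm down.

Call:
move_arm(increments=[[[0, 0, 0, 0, 0, 4, 40], [0, 0, 0, 0, 0, 4, 40], [0, 0, 0, 0, 0, 3.5, 40], [0, 0, 0, 0, 0, 0, 40], [0, 0, 0, 0, 0, 0, 40]]])

```text
t: 10.5
eef_pos: [0.4695, -0.2652, 0.1702]
orientation: [[0.314, 0.95, 0.0], [0.95, -0.314, -0.0], [-0.0, 0.0, -1.0]]
contact_force: [0.6, 0.9, -3.2]
finger_gap: 0.0608
finger_force: 30.0
```

Call:
move_arm(increments=[[[0, 0, 0, 0, 0, 0, 40], [0, 0, 0, 0, 0, 0, 40], [0, 0, 0, 0, 0, 0, 40], [0, 0, 0, 0, 0, 0, 40], [0, 0, 0, 0, 0, 0, 40]]])

```text
t: 11.12
eef_pos: [0.4695, -0.2652, 0.1702]
orientation: [[0.314, 0.95, 0.0], [0.95, -0.314, -0.0], [-0.0, 0.0, -1.0]]
contact_force: [0.6, -0.1, -3.4]
finger_gap: 0.0607
finger_force: 30.0
```

Run:
```python
from go import *
from workcell import viewer
import cv2,h
go(.470,-.2645,.1706,-18.3)
s=monitor.observe();p=np.array(s['eef_pos']);print(s['contact_force'],np.abs(s['qvel']).max())
n,u,v,k='side',290,110,6
im=viewer.capture(n)['frame'][v:v+85,u:u+90,::-1]
im=cv2.resize(im,None,fx=k,fy=k,interpolation=cv2.INTER_CUBIC)
F=p[2]-.0526
for c,r,z,col in((p,.023,F,(255,0,255)),((.534,-.253),.1,.11,(0,0,255)),((.534,-.253),.03,.11,(0,0,255))):
    q=(h.proj(n,h.ring(c,r,z))-[u-.5,v-.5])*k;cv2.polylines(im,[q.astype(np.int32)],True,col,1)
cv2.imwrite('pics/p3.png',im)
```

```text
t 11.125 pos [ 0.4695 -0.2652  0.1702] tool y yaw -18.28 tilt [ 0. -0. -1.] gap 0.060748018913926206 q [-0.58 -0.08  1.45 -0.    1.77 -0.26]
rotvec deg [0.   0.   0.02] shift mm now-axes [ 0.8  0.2 -0.4] target-axes [ 0.8  0.2 -0.4]
[ 0.58733192 -0.10110176 -3.40064901] 0.0014224121039264177
```

View pics/p3.png

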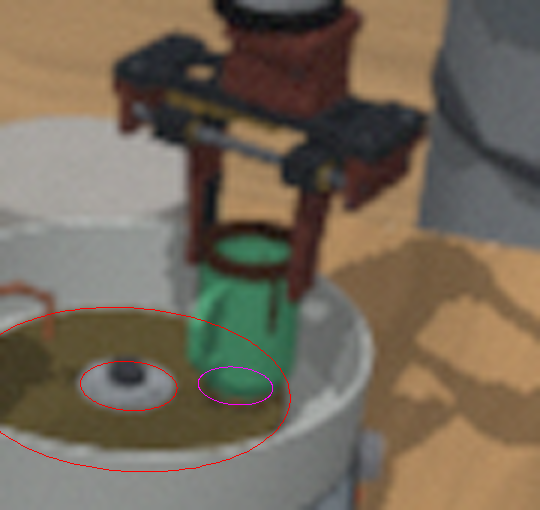

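The close crop shows the foot over the grit between core (edge at 177) and disc edge (~288), but perhaps a few mm outwards. I'll measure it numerically by colour segmentation.

Run:
```python
from workcell import monitor,viewer
import cv2,h,numpy as np
from scipy.optimize import least_squares
s=monitor.observe();p=np.array(s['eef_pos']);F=p[2]-.0526
M={}
for n in('side','scene'):
    hs=cv2.cvtColor(viewer.capture(n)['frame'],cv2.COLOR_RGB2HSV)
    m=cv2.inRange(hs,(65,90,30),(90,255,255))
    c=h.proj(n,[[p[0],p[1],F+.05]])[0];k=np.zeros_like(m);cv2.circle(k,tuple(int(a) for a in c),24,255,-1)
    m&=k;M[n]=m
    hull=np.vstack([h.proj(n,h.ring(p,.031,F+.016)),h.proj(n,h.ring(p,.031,F+.098)),h.proj(n,h.ring(p,.023,F))])
    print(n,'foot px',h.proj(n,[[p[0],p[1],F]])[0].round(1))
    e=np.zeros((4200,5600),np.uint8);cv2.fillConvexPoly(e,cv2.convexHull(((hull+.5)*10).astype(np.int32)),255)
    for v in range(int(c[1])-8,int(c[1])+22,2):
        x=np.where(m[v])[0];y=np.where(e[v*10+5])[0]/10-.5
        if len(x) :print(v,'green',x.min(),x.max(),'pred',y.min() if len(y) else None,y.max() if len(y) else None)
# brown/steel along the row through disc centre in side view
fr=viewer.capture('side')['frame']
q=h.proj('side',[[.534,-.253,.11]])[0];print('disc px',q, 'edges pred',h.proj('side',h.ring((.534,-.253),.1,.11))[:,0].min(),h.proj('side',h.ring((.534,-.253),.1,.11))[:,0].max())
d0=h.d['side']['frame']
hs=cv2.cvtColor(d0,cv2.COLOR_RGB2HSV)
for v in(166,170,174,178):
    r=h.proj('side',h.ring((.534,-.253),.1,.11)); near=r[np.argsort(abs(r[:,1]-v))[:6],0]
    x=np.where((hs[v,270:350,1]>90))[0]+270;print(v,'grit',x.min(),x.max(),'gaps',x[:-1][np.diff(x)>3],x[1:][np.diff(x)>3],'pred',near.min(),near.max())
```

```text
side foot px [328.7 173.8]
153 green 330 336 pred 322.1 339.6
155 green 324 325 pred 321.9 339.4
157 green 324 334 pred 321.7 339.1
159 green 323 336 pred 321.5 338.9
161 green 323 338 pred 321.4 338.7
163 green 322 338 pred 321.2 338.4
165 green 322 338 pred 321.0 338.2
167 green 322 338 pred 320.8 338.0
169 green 322 338 pred 320.6 337.7
171 green 323 337 pred 321.1 337.5
173 green 325 336 pred 322.1 336.3
175 green 328 334 pred 323.3 334.8
scene foot px [167.1 203.1]
185 green 160 168 pred 153.3 174.5
187 green 161 168 pred 153.6 174.8
189 green 155 169 pred 154.0 175.1
191 green 155 169 pred 154.4 175.4
193 green 156 169 pred 154.8 175.7
195 green 156 169 pred 155.1 176.0
197 green 156 170 pred 155.5 176.3
199 green 157 170 pred 155.9 176.1
201 green 158 169 pred 156.3 175.3
203 green 160 166 pred 158.0 174.4
205 green 162 166 pred 159.8 172.6
disc px [310.94709335 173.78731476] edges pred 284.1507794476308 337.8757055964809
166 grit 290 328 gaps [] [] pred 287.9215506052153 331.2379523398225
170 grit 286 333 gaps [303] [317] pred 284.63975265752686 335.655152031189
174 grit 285 336 gaps [301] [320] pred 284.150828003354 337.7522933089941
178 grit 287 336 gaps [307] [316] pred 285.646900622168 337.6989753969218
```

Colour edges agree with the predicted mug and disc within about 1 px (foot ≈ 66 mm from the centre, ≈ 8 mm up). The arm is still, so I hand in.

```bash
python3 -c "
from workcell import order
print(order.job_done())"
```

```text
the job is handed in; nothing more can be done
None
```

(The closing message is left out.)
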